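# Open the suction under the leather cover

### The arm

A 7-joint arm with a two-finger parallel gripper is mounted at the origin on the work surface. World frame = base frame: x ahead of the robot, y to its left, z up, the work surface at z = 0. Lengths are in m, angles in rad, forces in N, time in s.
With the tool pointing down it reaches from about 0.425 to 0.925 m from the base axis. Payload 6.8 kg.
Tool frame: the origin (TCP) lies on the front face of the gripper's body, between the roots of the fingers; the fingertips stand 73 mm ahead of it and the grasp point (between the pads) lies 54 mm ahead of it (env.nose_length is the distance from the TCP to the fingertips, in m); z points along the fingers, y is the line along which they close (so a half turn about z gives the same grasp; the last joint's range is limited). The gripper opens to 85 mm and grips with 20 to 120 N. Pads are 22 mm wide; open, the fingers measure 114 mm over their backs; the gripper's body (76 mm by 85 mm) begins 54 mm behind the grasp point. The pads swing forward as they close: fully open they stand 13 mm farther back than shut.
Start: joints at [1.186, 0.477, 0.022, 1.555, -0.011, 1.109, -0.083], TCP at [0.184, -0.649, 0.304] pointing down, gripper open.
Joint ranges: [-2.96, 2.96], [-0.34, 2.1], [-1.41, 1.46], [0.24, 2.44], [-1.37, 4.51], [0.17, 1.92], [-2.96, 2.96]. Speed limits (rad/s): [2.39, 2.39, 3.14, 3.14, 3.14, 3.14, 3.14].

### API

Orientations are given as a unit quaternion [w, x, y, z].
In Python, from cell import env, kin, camera, calibration, job gives the robot as it stands. The module is installed in compiled form; this text tells all that it offers. Calls block until the motion is done:
- env.reach(position, orientation): joint-space move of the TCP to a pose.
- env.movel(position, velocity=0.15, rot=None, stop_force=None): straight line of the TCP; rot=None keeps the orientation; velocity is the mean speed in m/s. With stop_force (N) it stops when the force on the tool has changed by that much, and returns True; else False.
- env.goto_joints(angles): joint-space move.
- env.grip(opening, f_grip=None): finger opening in m; f_grip is the grip in N (None keeps the last); returns when the fingers have stopped.
- env.dwell(seconds).
- kin.inverse_kinematics(position, orientation): joint angles nearest the present ones, or None.
- env.get_state(): the state.
- camera(name): name is "side" or "top" or "wrist"; returns (picture, depth): 420x560x3 uint8, blue, green, red; 420x560 float32, m along the optical axis (not along the pixel's ray), 0 where there is no reading.
- calibration(name): a dict with "fx", "fy", "cx", "cy" (pixels), "rvec" (rotation vector, rad) and "tvec" (3), from world to camera coordinates, as OpenCV has them. Camera axes: x right, y down, z forward; pixel columns grow to the right and rows downward; lengths in m; the calibration is good to about 2 mm. The wrist camera is an equidistant fisheye: a pixel r from the principal point sees the ray r / f radians off the axis. A picture is of the moment at which its call begins: read the wrist's pose just before it. calibration takes no time and is no camera call; for the wrist camera it gives the pose at the moment of the call.
A pose or a line that the arm cannot do raises env.PlanningError and nothing moves.
- job.job_done(): hands the job in; it is judged then, once.
The state is a dict: "time": time; "qpos": joint angles; "joint_velocities": joint speeds; "joint_torque": joint torques, N m; "tcp_pos": TCP position; "orientation": TCP orientation; "force": force on the tool from outside, world axes, zero at the start; "torque": the same for the moment, N m; "opening": finger opening in m; "gripper_force": force on a finger pad.
Only numpy, scipy, OpenCV 4.12 (cv2) and the standard library are available. Lean on these libraries where they do the work, as an engineer would, in place of code of your own. Each camera call takes 0.05 s, during which the arm holds its last target. There are 200 camera calls.

### The job

A leather book cover lies on one of the two small suction discs on the conservation bench. Open the blue-handled ball valve that feeds it: turn its lever a quarter turn counterclockwise (seen from above), all the way to the stop, so that it lies in line with its pipe, then let go. Leave the red-handled valve as it is and do not shift the cover.

Things in the scene. Friction and masses are not known exactly. Their poses are not given: they have to be found in the camera images.
- blue_valve: Fixed suction unit with the blue lever. Origin on the bench right below the lever's upright pivot; z up, +x along its steel pipe (21 mm thick, axis 30 mm up) to the suction disc (124 mm wide, 45 mm high, centre x = 165 mm). Brass valve at the origin, neck up to 65 mm; pipe elbow 44 mm high at x = -75 mm. Lever's blue sleeve: 42 to 120 mm from the pivot, 20 mm wide, 81 to 95 mm above the bench.
- blue_handle (a joint): Angle of the blue lever, rad. 0: shut, lever along the unit's -y axis, across the pipe. Grows counterclockwise seen from above to 1.571: open, hard stop, lever along +x, over the pipe towards the disc. Starts between 0 and 0.3. Friction of 0.3 N m (4 N at the sleeve's middle); stays where left. Nothing stands above the lever; beside the sleeve nothing is higher than 52 mm.
- red_grip (a point): Middle of the red lever's sleeve, 85 mm from its pivot axis and 88 mm above the bench. The red valve is the twin of the blue one, standing on the other side; it starts shut or a little open and must stay as it is.
- cover: Loose dark brown leather-covered panel with gold ornament, 90 x 70 x 6 mm, about 60 g, lying flat on the blue unit's suction disc. Origin at the centre of its underside, z up. It must stay where it is.

How it is judged:
At the end, for the whole second after the job is handed in: The blue lever is at rest within 10 degrees of its open stop, in line with the pipe; the red lever's sleeve and the leather cover are within 15 mm of where they started (value of joint blue_handle above 1.396 rad and velocity of joint blue_handle between -0.05 and 0.05 rad/s and distance of each of red_grip, cover from where it was at the start of the episode below 0.015 m); the robot touches nothing.
It fails at once if the red-handled valve is turned (sleeve moved more than 15 mm) (distance of red_grip from where it was at the start of the episode above 0.015 m).
It fails at once if the leather cover is shifted by more than 15 mm (distance of cover from where it was at the start of the episode above 0.015 m).
It also fails if it takes over 32 s, if anything falls off the work surface, if the arm or the gripper's body presses on something with over 40 N, if the wrist force passes 120 N, or if a joint passes its speed limit or range.

## Working session

There is one attempt and no reset: what is moved stays moved. The work goes in short steps, each a Python script; the robot and the scene stay as the last script left them, time stands still between calls to the robot, and variables do not carry over. Pictures are saved under pics/ and viewed, at most 10 in all, crops included, and the job is handed in when it is done.

```bash
mkdir -p pics; python3 - <<'E'
from cell import *
import cv2,numpy as np
for n in("top","side"):
    p,d=camera(n); cv2.imwrite(f"pics/{n}.png",p); np.save(f"pics/{n}.npy",d); print(n,calibration(n))
print(env.get_state())
E
```

```text
top {'fx': 435.6022017830978, 'fy': 435.6022017830978, 'cx': 278.7083887010933, 'cy': 218.24581243437038, 'rvec': array([ 2.13736961, -2.15231434,  0.1109313 ]), 'tvec': array([-0.01177882,  0.61434342,  0.73912717])}
side {'fx': 545.6183975168805, 'fy': 545.6183975168805, 'cx': 275.4497057428857, 'cy': 211.10951800370353, 'rvec': array([ 2.10053221, -0.38105583,  0.22661338]), 'tvec': array([-0.57857432,  0.1778069 ,  0.81953239])}
{'time': 0.1, 'qpos': array([ 1.18584628,  0.47766726,  0.02231358,  1.55631241, -0.01150835,
        1.10925911, -0.08309272]), 'joint_velocities': array([-6.11062671e-05, -2.07553757e-03, -6.00799434e-04, -3.44463846e-03,
       -1.37567653e-03,  6.69393442e-04, -4.58456247e-04]), 'joint_torque': array([ 6.33162635e-03, -5.97752881e+01,  1.61428951e+00, -2.81953865e+01,
        1.28310811e-02,  4.98296853e-03, -2.60102911e-05]), 'tcp_pos': array([ 0.18440791, -0.64891781,  0.30307287]), 'orientation': array([-7.44878212e-04,  9.90430821e-01,  1.38008012e-01, -1.47633943e-04]), 'force': array([ 0.51308485, -0.13422141,  0.33123259]), 'torque': array([-0.02626389,  0.01432892, -0.00615083]), 'gripper_force': 0.0, 'opening': 0.08544470511334354}
```

View pics/top.png

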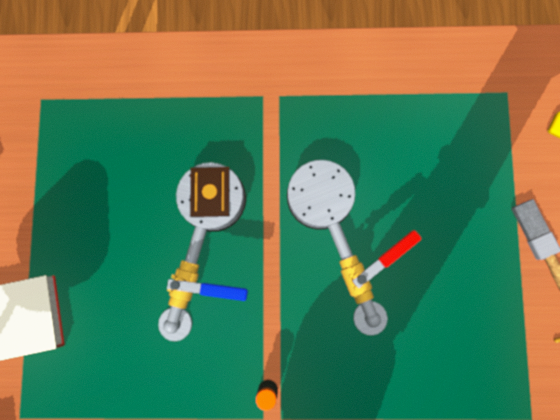

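View pics/side.png

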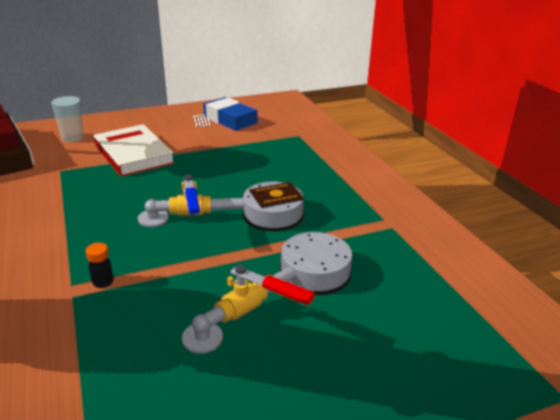

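The top view shows the blue lever's pivot near (174,286) and its sleeve running to (246,295). The disc with the cover is at (210,194), the blue elbow at (174,323) and the red lever tip at (418,236). The blue lever starts almost shut.

```bash
cat > h.py <<'E'
from cell import *
import cv2,numpy as np
def at_z(px,z,n="top"):
    c=calibration(n);R=cv2.Rodrigues(c["rvec"])[0];o=-R.T@c["tvec"]
    r=R.T@np.array([(px[0]-c["cx"])/c["fx"],(px[1]-c["cy"])/c["fy"],1]);return o+r*(z-o[2])/r[2]
E
python3 - <<'E'
from h import *
p=cv2.imread("pics/top.png").astype(int)
b=(p[...,0]>130)&(p[...,2]<80)&(p[...,1]<110); b[:260]=0;b[310:]=0
v,u=np.nonzero(b);
P=np.array([at_z(q,.093)[:2] for q in zip(u,v)]);m=P.mean(0);w,V=np.linalg.eigh(np.cov(P.T));ax=V[:,1]*np.sign(-V[1,1])
s=(P-m)@ax;print(len(u),m,ax,s.min(),s.max(),"pivot est",m-ax*.081)
print("pivot px",at_z((174,286),.095),"disc",at_z((210,194),.045),"elbow",at_z((174,322),.044),"redtip",at_z((418,236),.09))
print("pipe",at_z((200,240),.04),at_z((196,258),.04))
E
```

```text
595 [0.48749488 0.07351247] [-0.13986714 -0.99017028] -0.03857253678961291 0.03848602749001448 pivot est [0.49882412 0.15371626]
pivot px [0.49699427 0.15428312 0.095     ] disc [0.65828682 0.10666259 0.045     ] elbow [0.43402916 0.16615625 0.044     ] redtip [ 0.57630475 -0.24645984  0.09      ]
pipe [0.57626058 0.12424002 0.04      ] [0.54437882 0.13079715 0.04      ]
```

```bash
cat >> h.py <<'E'
piv=np.array([.498,.154]); r=.08
def pose(phi,off=.025,z=.137):
    u=np.array([np.cos(phi),np.sin(phi)]);t=np.array([-u[1],u[0]])
    return [*(piv+r*u-off*t),z],[0,np.cos(phi/2),np.sin(phi/2),0]
E
python3 - <<'E'
from h import *
env.grip(0.0)
p,q=pose(-1.711,.045,.25)
for f in(0,np.pi):
    for ph in(-1.711,-1.,-.27): 
        P=pose(ph);a=(ph+f)/2;print(f,ph,kin.inverse_kinematics(P[0],[0,np.cos(a),np.sin(a),0]))
env.reach(p,q)
s=env.get_state();print(s["time"],s["tcp_pos"],s["opening"],s["qpos"])
c=calibration("wrist");d,_=camera("wrist");cv2.imwrite("pics/w.png",d)
cv2.imwrite("pics/t2.png",camera("top")[0])
E
```

```text
0 -1.711 [ 0.61998232  0.71880002 -1.18800678  2.11786643  0.87048424  0.92536304
  1.92196192]
0 -1.0 [-0.89472245  0.62805854  0.84816702  2.08490318 -0.70930074  0.74323994
 -2.15941884]
0 -0.27 [-0.0062212   0.55791661 -0.3777544   1.89847196  0.29403676  0.73928672
 -2.39187811]
3.141592653589793 -1.711 [ 0.39526571  0.53426451 -0.85144298  2.12920908  0.60651446  0.73690125
 -0.99612746]
3.141592653589793 -1.0 [ 0.31215937  0.56866056 -0.72362645  2.00678761  0.54106977  0.76460609
 -0.16615001]
3.141592653589793 -0.27 [ 0.24049568  0.63864281 -0.71575432  1.88160495  0.55787046  0.83142986
  0.53376471]
3.6083 [0.44255294 0.08045764 0.24995166] -8.327868448206113e-05 [ 0.67078389  0.39189047 -1.16885062  2.07386473  0.44479891  0.9565404
  2.26259621]
```

View pics/w.png

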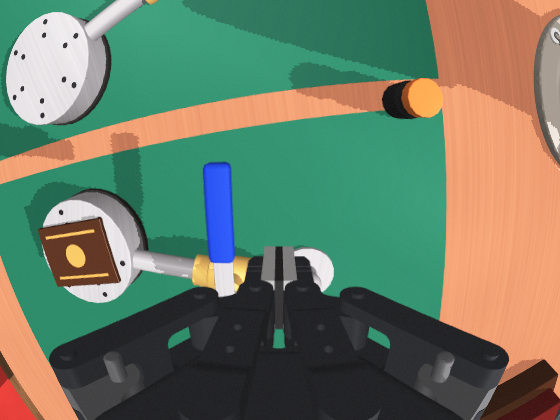

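The wrist view shows the sleeve (205–235, 165–260) beside the fingers, with clear space behind it. The yaw turned by half a turn keeps joint 7 near mid-range, so I'll use that one.

```bash
sed -i 's|np.cos(phi/2),np.sin(phi/2)|np.cos((phi+np.pi)/2),np.sin((phi+np.pi)/2)|' h.py
python3 - <<'E'
from h import *
ph=-1.711
p,q=pose(ph,.045,.22); env.reach(p,q)
p,q=pose(ph,.045); print("hit",env.movel(p,.1,stop_force=8))
env.movel(pose(ph,.027)[0],.06,stop_force=15)
for i in range(1,14):
    p,q=pose(ph+i*.125,.025)
    h=env.movel(p,.07,rot=q,stop_force=14)
    s=env.get_state();print(i,round(ph+i*.125,2),h,s["force"].round(1),round(s["time"],2))
    if h: break
cv2.imwrite("pics/t3.png",camera("top")[0])
E
```

```text
hit False
1 -1.59 False [-0.4 -0.6  0.7] 7.57
2 -1.46 False [ 0.5 -0.2 -0.1] 7.87
3 -1.34 False [-0.6 -0.1 -0.6] 8.17
4 -1.21 False [-0.5  0.2  0.5] 8.47
5 -1.09 False [0.5 0.5 1.3] 8.77
6 -0.96 False [ 0.2 -0.1  0.1] 9.07
7 -0.84 False [-0.2 -0.   0.4] 9.37
8 -0.71 False [ 0.1 -0.1 -0.2] 9.67
9 -0.59 False [-0.2 -0.4 -1. ] 9.97
10 -0.46 False [ 0.2 -1.  -0.6] 10.27
11 -0.34 False [-0.4 -0.5 -0.5] 10.57
12 -0.21 True [-0.4 -2.1  1.9] 10.8
```

View pics/t3.png

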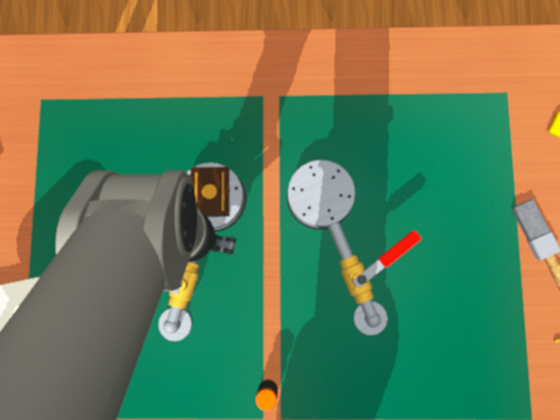

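The arm hides the blue lever, but it is clear of the old closed position. The cover and the red lever look unchanged. I'll back off, lift and look.

```bash
python3 - <<'E'
from h import *
p,q=pose(-.25,.05); env.movel(p,.08)
env.movel([p[0],p[1],.25],.15)
env.reach([.5,-.1,.3],q)
t=camera("top")[0];cv2.imwrite("pics/t4.png",cv2.resize(t[150:360,120:450],None,fx=2.3,fy=2.3))
b=(t[...,0]>130)&(t[...,2]<80)&(t[...,1]<110);b[:150]=0;b[310:]=0;b[:,:150]=0;b[:,270:]=0
v,u=np.nonzero(b);P=np.array([at_z(x,.093)[:2] for x in zip(u,v)]);w,V=np.linalg.eigh(np.cov(P.T));ax=V[:,1]*np.sign(V[0,1])
print(len(u),P.mean(0),np.arctan2(ax[1],ax[0]),env.get_state()["time"])
d=P.mean(0)-piv;print("from pivot",np.arctan2(d[1],d[0]))
E
```

```text
582 [0.5760886 0.1316972] -0.29274851076110475 13.0917
from pivot -0.278202243802728
```

View pics/t4.png

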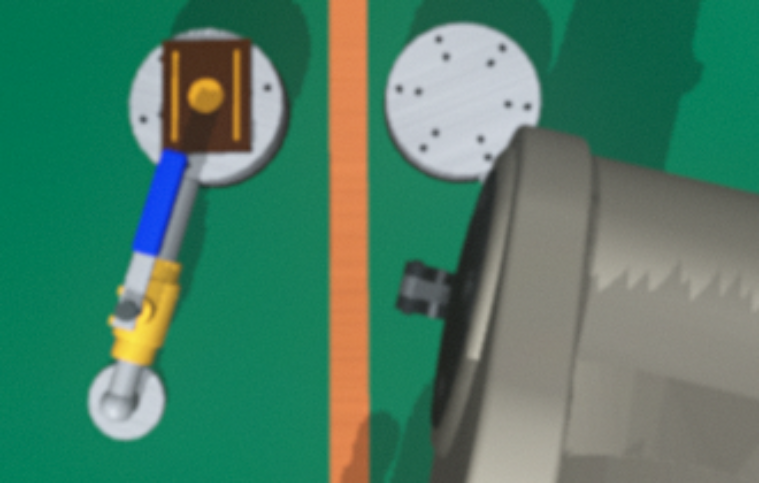

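The enlarged view shows the blue lever in line with the pipe, the cover still on its disc and the gripper clear. The measured lever angle is −0.28 to −0.29 rad against about −0.27 rad for the pipe, and the push ended on a force stop.

```bash
python3 - <<'E'
from h import *
env.dwell(.3); print(job.job_done())
E
```

```text
the job is handed in; nothing more can be done
None
```

I turned the blue lever until it hit its stop, in line with the pipe to within about 1–2° by camera, and handed the job in at about 13 s; the cover and red valve looked unmoved (checked by eye), and the gripper was clear of everything.

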